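Flip the refill markers of the empty stock dishes

TASK

Two of the four white dishes in the stock rack have run empty and must be flagged for refilling: with your fingertips, flip the hinged marker in front of each empty dish right over its pivot until it lies flat on the ledge with its ring side up. Leave the markers of the two stocked dishes lying out to the front, disc side up. Only push: do not pinch a marker, pick nothing up, and leave the dishes, their contents and the tools beside the rack where they are.

Things in the scene. Friction and masses are not known exactly. Their poses are not given: they have to be found in the camera images.
- rack: fixed grey sheet-steel stock rack, 328 wide (y) x 171 deep x 72 mm high. Origin on the bench under the markers' common pivot line, mid-row; x points from the robot to the dishes, y left, z up. Flat ledge, 70 mm above the bench, from x = -4 to 66 mm; behind it four bays with dish centres at x = 114, y = 120, 40, -40, -120 mm. Marker pivots: x = 0, 74.5 mm above the bench, same y as the bays
- marker_1 (a joint): angle of marker 1 (1 leftmost, 4 rightmost; pivot at rack y = 120 mm): aluminium paddle 56 mm wide, reaching 56 mm from its pivot, 5.5 mm thick, free edge rolled to 8 mm. 0 = level, sticking out to the front over free air; 1.57 = upright; 3.14 = flipped over, flat on the ledge, ring side up. Stiff hinge (0.6 N at the free edge): it stays where it is left. Starts at 0 to 0.1
- pivot_1 (a point): middle of marker 1's pivot axis, which runs along the rack's y at the front rim of the ledge; axes as the rack's. Ears hold the pivot 30 to 33 mm either side of it; two stop tongues reach 17 mm forward under the marker. The marker carries a thin black plate, 36 x 46 mm, on each side: with a solid brass disc (in stock; up at 0) and with a brass ring (refill; underneath at 0)
- marker_2 (a joint): angle of marker 2 (1 leftmost, 4 rightmost; pivot at rack y = 40 mm): aluminium paddle 56 mm wide, reaching 56 mm from its pivot, 5.5 mm thick, free edge rolled to 8 mm. 0 = level, sticking out to the front over free air; 1.57 = upright; 3.14 = flipped over, flat on the ledge, ring side up. Stiff hinge (0.6 N at the free edge): it stays where it is left. Starts at 0 to 0.1
- pivot_2 (a point): middle of marker 2's pivot axis, which runs along the rack's y at the front rim of the ledge; axes as the rack's. Ears hold the pivot 30 to 33 mm either side of it; two stop tongues reach 17 mm forward under the marker. The marker carries a thin black plate, 36 x 46 mm, on each side: with a solid brass disc (in stock; up at 0) and with a brass ring (refill; underneath at 0)
- marker_3 (a joint): angle of marker 3 (1 leftmost, 4 rightmost; pivot at rack y = -40 mm): aluminium paddle 56 mm wide, reaching 56 mm from its pivot, 5.5 mm thick, free edge rolled to 8 mm. 0 = level, sticking out to the front over free air; 1.57 = upright; 3.14 = flipped over, flat on the ledge, ring side up. Stiff hinge (0.6 N at the free edge): it stays where it is left. Starts at 0 to 0.1
- pivot_3 (a point): middle of marker 3's pivot axis, which runs along the rack's y at the front rim of the ledge; axes as the rack's. Ears hold the pivot 30 to 33 mm either side of it; two stop tongues reach 17 mm forward under the marker. The marker carries a thin black plate, 36 x 46 mm, on each side: with a solid brass disc (in stock; up at 0) and with a brass ring (refill; underneath at 0)
- marker_4 (a joint): angle of marker 4 (1 leftmost, 4 rightmost; pivot at rack y = -120 mm): aluminium paddle 56 mm wide, reaching 56 mm from its pivot, 5.5 mm thick, free edge rolled to 8 mm. 0 = level, sticking out to the front over free air; 1.57 = upright; 3.14 = flipped over, flat on the ledge, ring side up. Stiff hinge (0.6 N at the free edge): it stays where it is left. Starts at 0 to 0.1
- pivot_4 (a point): middle of marker 4's pivot axis, which runs along the rack's y at the front rim of the ledge; axes as the rack's. Ears hold the pivot 30 to 33 mm either side of it; two stop tongues reach 17 mm forward under the marker. The marker carries a thin black plate, 36 x 46 mm, on each side: with a solid brass disc (in stock; up at 0) and with a brass ring (refill; underneath at 0)
- dish_a_mid (a point): centre, half-way up, of a loose white open dish, 88 x 71 x 26 mm (rack's x, y, z), 3 mm walls, that stands in a bay of the rack with its rim 66 mm above the bench; this dish holds three blue beads. Which bay it stands in varies
- dish_b_mid (a point): centre, half-way up, of a loose white open dish, 88 x 71 x 26 mm (rack's x, y, z), 3 mm walls, that stands in a bay of the rack with its rim 66 mm above the bench; this dish holds two green wax rings. Which bay it stands in varies
- dish_c_mid (a point): centre, half-way up, of a loose white open dish, 88 x 71 x 26 mm (rack's x, y, z), 3 mm walls, that stands in a bay of the rack with its rim 66 mm above the bench; this dish is empty. Which bay it stands in varies
- dish_d_mid (a point): centre, half-way up, of a loose white open dish, 88 x 71 x 26 mm (rack's x, y, z), 3 mm walls, that stands in a bay of the rack with its rim 66 mm above the bench; this dish is empty. Which bay it stands in varies
- bead_1: loose blue enamel bead, about 22 x 28 x 7 mm, in a dish; origin at the centre of its underside
- bead_2: loose blue enamel bead, about 22 x 28 x 7 mm, in a dish; origin at the centre of its underside
- bead_3: loose blue enamel bead, about 22 x 28 x 7 mm, in a dish; origin at the centre of its underside
- ring_1: loose green wax ring, 30 mm across, 10 mm high, in a dish; origin at the centre of its underside
- ring_2: loose green wax ring, 30 mm across, 10 mm high, in a dish; origin at the centre of its underside
- tweezers: loose steel tweezers, 13 x 134 x 9 mm, flat on the bench in front of the rack; origin at the centre of the underside, length along y
- pliers: loose pliers with green-blue grips, 49 x 170 x 14 mm, flat on the bench to the left of the rack; origin at the centre of the underside, length along y
Things that resemble listed ones, but are neither listed nor needed, are in the scene too. What is shaped like the part that bears dish_b_mid but red is not meant.

How it is judged:
At the end, for the whole second after the job is handed in: the markers in front of the two empty dishes lie flipped over on the ledge (joint above 3.0 rad), those in front of the stocked dishes still lie to the front (below 0.3 rad), all markers at rest; dishes within 15 mm, beads, wax rings, tweezers and pliers within 30 mm of where they started ((((y of dish_c_mid in the frame of rack between 0.09 and 0.15 m or y of dish_d_mid in the frame of rack between 0.09 and 0.15 m) and value of joint marker_1 above 3 rad) or ((y of dish_a_mid in the frame of rack between 0.09 and 0.15 m or y of dish_b_mid in the frame of rack between 0.09 and 0.15 m) and value of joint marker_1 below 0.3 rad)) and (((y of dish_c_mid in the frame of rack between 0.01 and 0.07 m or y of dish_d_mid in the frame of rack between 0.01 and 0.07 m) and value of joint marker_2 above 3 rad) or ((y of dish_a_mid in the frame of rack between 0.01 and 0.07 m or y of dish_b_mid in the frame of rack between 0.01 and 0.07 m) and value of joint marker_2 below 0.3 rad)) and (((y of dish_c_mid in the frame of rack between -0.07 and -0.01 m or y of dish_d_mid in the frame of rack between -0.07 and -0.01 m) and value of joint marker_3 above 3 rad) or ((y of dish_a_mid in the frame of rack between -0.07 and -0.01 m or y of dish_b_mid in the frame of rack between -0.07 and -0.01 m) and value of joint marker_3 below 0.3 rad)) and (((y of dish_c_mid in the frame of rack between -0.15 and -0.09 m or y of dish_d_mid in the frame of rack between -0.15 and -0.09 m) and value of joint marker_4 above 3 rad) or ((y of dish_a_mid in the frame of rack between -0.15 and -0.09 m or y of dish_b_mid in the frame of rack between -0.15 and -0.09 m) and value of joint marker_4 below 0.3 rad)) and velocity of joint marker_1 between -0.05 and 0.05 rad/s and velocity of joint marker_2 between -0.05 and 0.05 rad/s and velocity of joint marker_3 between -0.05 and 0.05 rad/s and velocity of joint marker_4 between -0.05 and 0.05 rad/s and not (distance of dish_a_mid from where it was at the start of the episode above 0.015 m) and not (distance of dish_b_mid from where it was at the start of the episode above 0.015 m) and not (distance of dish_c_mid from where it was at the start of the episode above 0.015 m) and not (distance of dish_d_mid from where it was at the start of the episode above 0.015 m) and not (distance of bead_1 from where it was at the start of the episode above 0.03 m) and not (distance of bead_2 from where it was at the start of the episode above 0.03 m) and not (distance of bead_3 from where it was at the start of the episode above 0.03 m) and not (distance of ring_1 from where it was at the start of the episode above 0.03 m) and not (distance of ring_2 from where it was at the start of the episode above 0.03 m) and not (distance of tweezers from where it was at the start of the episode above 0.03 m) and not (distance of pliers from where it was at the start of the episode above 0.03 m)); the robot touches nothing.
It fails at once if the marker of a stocked dish is turned up (more than 0.6 rad from lying out to the front) ((y of dish_a_mid in the frame of rack between 0.09 and 0.15 m and value of joint marker_1 above 0.6 rad) or (y of dish_b_mid in the frame of rack between 0.09 and 0.15 m and value of joint marker_1 above 0.6 rad) or (y of dish_a_mid in the frame of rack between 0.01 and 0.07 m and value of joint marker_2 above 0.6 rad) or (y of dish_b_mid in the frame of rack between 0.01 and 0.07 m and value of joint marker_2 above 0.6 rad) or (y of dish_a_mid in the frame of rack between -0.07 and -0.01 m and value of joint marker_3 above 0.6 rad) or (y of dish_b_mid in the frame of rack between -0.07 and -0.01 m and value of joint marker_3 above 0.6 rad) or (y of dish_a_mid in the frame of rack between -0.15 and -0.09 m and value of joint marker_4 above 0.6 rad) or (y of dish_b_mid in the frame of rack between -0.15 and -0.09 m and value of joint marker_4 above 0.6 rad)).
It fails at once if a marker is pinched: the fingers press on its disc plate and its ring plate at once ((contact force between the fingers and marker_1_c3 above 0.5 N and contact force between the fingers and marker_1_c4 above 0.5 N) or (contact force between the fingers and marker_2_c3 above 0.5 N and contact force between the fingers and marker_2_c4 above 0.5 N) or (contact force between the fingers and marker_3_c3 above 0.5 N and contact force between the fingers and marker_3_c4 above 0.5 N) or (contact force between the fingers and marker_4_c3 above 0.5 N and contact force between the fingers and marker_4_c4 above 0.5 N)).
It fails at once if a dish is pushed or lifted more than 15 mm (distance of any of dish_a_mid, dish_b_mid, dish_c_mid, dish_d_mid from where it was at the start of the episode above 0.015 m).
It fails at once if a bead, a wax ring, the tweezers or the pliers is moved or lifted more than 30 mm (distance of any of bead_1, bead_2, bead_3, ring_1, ring_2, tweezers, pliers from where it was at the start of the episode above 0.03 m).
It also fails if it takes over 58 s, if anything falls off the work surface, if the arm or the gripper's body presses on something with over 40 N, if the wrist force passes 120 N, or if a joint passes its speed limit or range.

ROBOT

A 6-joint arm with a two-finger parallel gripper is mounted at the origin on a cart in front of the work surface, level with it; the furniture and walls round the work are solid. World frame = base frame: x ahead of the robot, y to its left, z up, the work surface at z = 0. Lengths are in m, angles in rad, forces in N, time in s.
With the tool pointing down it reaches from about 0.4 to 0.925 m from the base axis. Payload 3.4 kg.
Tool frame: the origin (TCP) lies midway between the tips of the shut fingers; the grasp point (between the pads) lies 19 mm behind it; z points along the fingers, y is the direction in which the jaws open and shut (so a half turn about z gives the same grasp; the last joint's range is limited). The gripper opens to 85 mm and grips with 20 to 120 N. Pads are 22 mm wide; open, the fingers measure 114 mm over their backs; the gripper's body (76 mm by 85 mm) begins 54 mm behind the grasp point. The pads swing forward as they close: fully open they stand 13 mm farther back than shut.
Start: joints at [1.028, 0.307, 1.506, -0, 1.328, -0.073], TCP at [0.26, 0.513, 0.194] pointing down, gripper open.
Joint ranges: [-3.12, 3.12], [-1.05, 2.28], [0.14, 2.33], [-1.42, 4.57], [0.1, 2.73], [-2.68, 2.68]. Speed limits (rad/s): [2.57, 2.57, 3.14, 3.14, 3.14, 3.14].

INTERFACE

Orientations are given as a unit quaternion [x, y, z, w].
In Python, from plant import ctrl, optics gives the robot as it stands. The module is installed in compiled form; this text tells all that it offers.
- The arm moves only by the tool carry_out, never from a script. Its argument "deltas" is a list of rows, each a list of 5 numbers: the closure in counts, from 0 (fully open) to 255 (shut), then the shift along the world's x, y, z in m, then the turn about the world's z in units of 6 degrees (1.0 is 6 degrees). In form: [[jaw, tx, ty, tz, turn], ...]. A call has exactly 8 rows; each row is the pose to reach, as a shift and turn from the pose commanded when the call began; what a row does not reach only later rows make up. A row lasts 1/12 s, in which the tool goes at most 41.7 mm and 7.16 degrees, less where a joint would pass 70% of its speed; a pose out of reach is approached as far as the arm can. A call with a gripper value outside its range is refused whole. The fingers move at their own pace and stop on an object; the grip force is fixed at half the most. Time passes only in rows, so rows that repeat a pose let the fingers close, or fill a call up. It gives the time, the measured TCP pose, the force and the opening at its end, in the units of the state.
- ctrl.get_state(): the state, without advancing time (a new reading comes with each control period).
- optics.read_camera(name): name is "side" or "top"; returns a dict with "color" (480x640x3 uint8, red, green, blue), "intrinsics" (3x3 intrinsics, pixels), "T" (4x4, takes a point from camera to world coordinates). Camera axes: x right, y down, z forward; pixel columns grow to the right and rows downward; lengths in m; the calibration is good to about 2 mm. A picture is of the moment at which its call begins. There is no depth.
- ctrl.finish_job(): hands the job in, once; it reports no verdict.
The state is a dict: "time": time; "joint_pos": joint angles; "joint_velocities": joint speeds; "joint_efforts": joint torques, N m; "tcp_pos": TCP position; "tool_rot": TCP orientation; "force": force on the tool from outside, world axes, zero at the start; "ft_torque": the same for the moment, N m; "width": finger opening in m.
Only numpy, scipy, OpenCV 4.12 (cv2) and the standard library are available. Lean on these libraries where they do the work, as an engineer would, in place of code of your own. Each camera call takes 0.05 s, during which the arm holds its last target.

## Working session

There is one attempt and no reset: what is moved stays moved. The work goes in short steps, Python scripts to look and compute and a tool call to move; the robot and the scene stay as the last step left them, time stands still between calls to the robot, and variables do not carry over. Pictures are saved under pics/ and viewed, and the job is handed in when it is done.

Besides the shell and the picture viewer there is one more tool, called after "Emit:" as name(argument=value, ...), one argument or row to a line, values as JSON. carry_out: Moves the arm, as the interface text tells. Its arguments: {"type":"object","properties":{"deltas":{"type":"array"}},"required":["deltas"]}

```bash
mkdir -p pics; python3 - <<'E'
from plant import ctrl, optics
import cv2,numpy as np
s=ctrl.get_state();print({k:np.round(v,3).tolist() for k,v in s.items()})
for n in("side","top"):
    c=optics.read_camera(n);cv2.imwrite(f"pics/{n}0.png",c["color"][:,:,::-1]);print(n,c["intrinsics"].round(1).tolist(),c["T"].round(4).tolist())
E
```

```text
{'time': 0.0, 'joint_pos': [1.029, 0.308, 1.508, 0.0, 1.328, -0.074], 'joint_velocities': [0.0, -0.0, 0.0, 0.001, -0.001, -0.002], 'joint_efforts': [0.002, -45.753, -25.192, 0.0, 0.013, 0.0], 'tcp_pos': [0.259, 0.512, 0.193], 'tool_rot': [0.232, 0.973, -0.001, -0.0], 'force': [-0.025, 0.845, 0.192], 'ft_torque': [0.041, -0.031, -0.013], 'width': 0.085}
side [[599.9, 0.0, 326.0], [0.0, 599.9, 237.6], [0.0, 0.0, 1.0]] [[0.9994, -0.0087, 0.034, 0.5121], [-0.0305, -0.6945, 0.7189, -0.5789], [0.0173, -0.7195, -0.6943, 0.7305], [0.0, 0.0, 0.0, 1.0]]
top [[512.6, 0.0, 318.4], [0.0, 512.6, 232.8], [0.0, 0.0, 1.0]] [[0.0078, -0.9908, 0.1348, 0.4619], [-0.9999, -0.0063, 0.0116, 0.1331], [-0.0106, -0.1348, -0.9908, 0.933], [0.0, 0.0, 0.0, 1.0]]
```

View pics/top0.png

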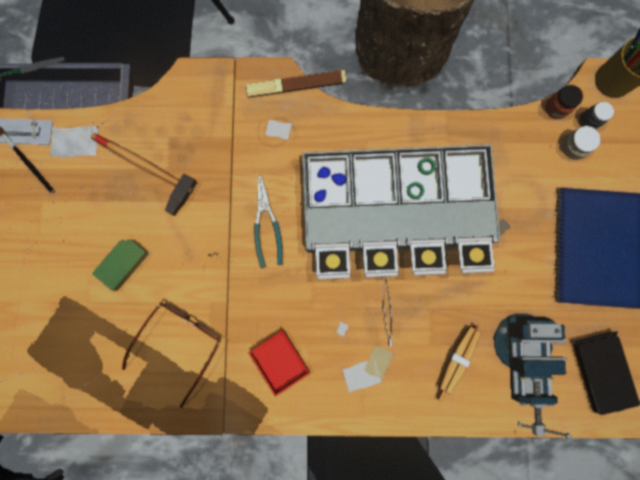

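View pics/side0.png

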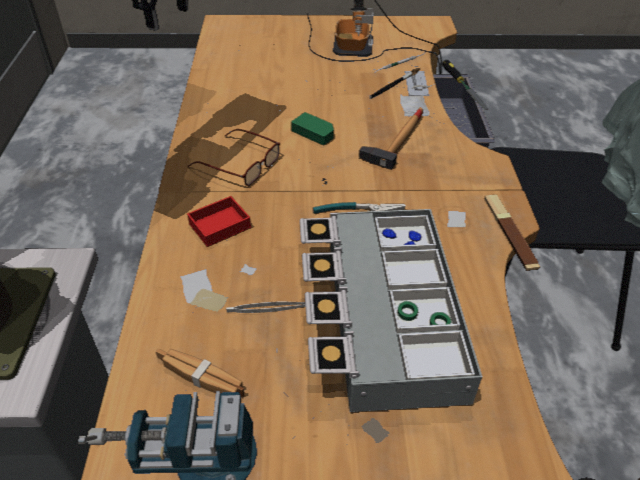

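Top view: bays from left to right (image x≈327, 374, 420, 467; y≈178) hold blue beads, nothing, green rings, nothing. So markers 2 (381,259) and 4 (477,256) need flipping. The look-alikes are markers 1 (333,261) and 3 (429,257), and the red box at (279,360) is not involved. I'll check a crop and measure.

```bash
cat > h.py <<'E'
from plant import ctrl, optics
import cv2,numpy as np
def cam(n):
    c=optics.read_camera(n);return c["color"],c["intrinsics"],c["T"]
def ray(K,T,u,v):
    d=T[:3,:3]@np.linalg.inv(K)@[u,v,1];return T[:3,3],d/np.linalg.norm(d)
def tri(rs):
    A=0;b=0
    for o,d in rs:
        P=np.eye(3)-np.outer(d,d);A=A+P;b=b+P@o
    p=np.linalg.solve(A,b);return p,[np.linalg.norm((np.eye(3)-np.outer(d,d))@(p-o)) for o,d in rs]
def plane(r,z):
    o,d=r;return o+d*(z-o[2])/d[2]
def discs(img,box):
    x0,y0,x1,y1=box;h=cv2.cvtColor(img[y0:y1,x0:x1],cv2.COLOR_RGB2HSV)
    m=cv2.inRange(h,(15,120,110),(32,255,255))
    n,_,st,c=cv2.connectedComponentsWithStats(m)
    return [(c[i]+[x0,y0],st[i,4]) for i in range(1,n) if st[i,4]>40]
E
python3 - <<'E'
from h import *
t,Kt,Tt=cam("top");s,Ks,Ts=cam("side")
a=cv2.resize(t[135:290,290:510],None,fx=3.4,fy=3.4,interpolation=2);b=cv2.resize(s[195:415,290:490],None,fx=2.7,fy=2.7,interpolation=2)
cv2.imwrite("pics/ct.png",a[:,:,::-1]);cv2.imwrite("pics/cs.png",b[:,:,::-1])
print(discs(t,(305,240,505,285)));print(discs(s,(300,212,357,380)))
E
```

```text
[(array([456.02847571, 273.83975433]), np.int32(1791)), (array([338.2289823, 274.4369469]), np.int32(904)), (array([476.23837209, 254.73255814]), np.int32(172)), (array([428.20809249, 256.82080925]), np.int32(173)), (array([380.26011561, 258.87283237]), np.int32(173)), (array([332.4566474 , 260.79190751]), np.int32(173))]
[(array([313.56617647, 214.52941176]), np.int32(136)), (array([318.03305785, 228.38842975]), np.int32(121)), (array([306.95959596, 268.87121212]), np.int32(396)), (array([321.65068493, 264.68493151]), np.int32(146)), (array([325.92045455, 305.73295455]), np.int32(176)), (array([306.02635229, 346.70319001]), np.int32(721)), (array([330.70697674, 352.87906977]), np.int32(215))]
```

View pics/ct.png

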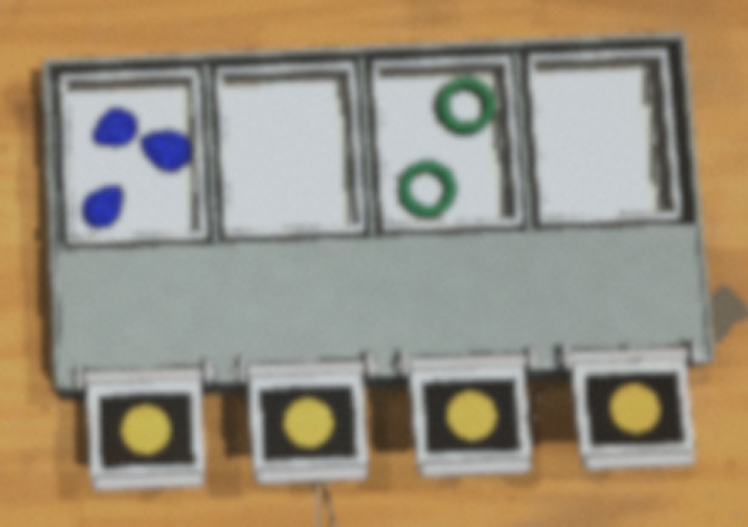

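View pics/cs.png

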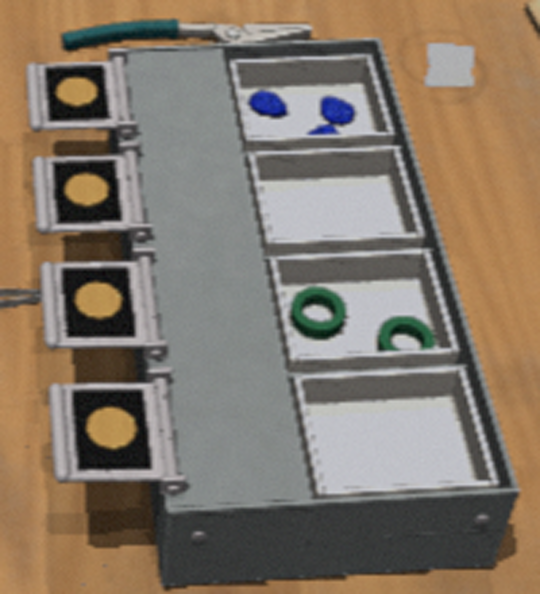

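The crops confirm it: the dishes in bays 2 and 4 are empty, beads are in bay 1, rings in bay 3. Next I triangulate the discs.

```bash
python3 - <<'E'
from h import *
t,Kt,Tt=cam("top");s,Ks,Ts=cam("side")
D=lambda l:[c for c,a in l if 115<a<230]
a=sorted(D(discs(t,(305,240,505,285))),key=lambda c:c[0]);b=[c for c in D(discs(s,(300,212,357,380))) if c[0]>316]
b=sorted(b,key=lambda c:c[1]);P=[]
for u,v in zip(a,b):
    p,e=tri([ray(Kt,Tt,*u),ray(Ks,Ts,*v)]);P.append(p);print(p.round(4),np.round(e,4))
P=np.array(P);d=P[0]-P[3];yaw=np.arctan2(-d[0],d[1]);print("yaw deg",np.degrees(yaw),np.linalg.norm(d))
# ledge/rack corners z=.07: front line & outer corners top view (crop px /3.4 + offset)
for q in[(57,388),(708,360),(683,38),(45,62)]:
    print(plane(ray(Kt,Tt,290+q[0]/3.4,135+q[1]/3.4),.071).round(4))
# marker free edge corners, crop px
for q in[(97,487),(204,482),(258,480),(368,476),(420,473),(530,470),(585,468),(693,464)]:
    print(plane(ray(Kt,Tt,290+q[0]/3.4,135+q[1]/3.4),.075).round(4))
E
```

```text
[0.5317 0.1192 0.0768] [0.0004 0.0004]
[0.5354 0.0393 0.077 ] [0.0004 0.0004]
[ 0.5393 -0.0406  0.0778] [0.0004 0.0004]
[ 0.5433 -0.1205  0.0784] [0.0003 0.0003]
yaw deg 2.7762788012541946 0.23993427084851632
[0.5512 0.1626 0.071 ]
[ 0.5673 -0.1604  0.071 ]
[ 0.7323 -0.1542  0.071 ]
[0.7182 0.1705 0.071 ]
[0.5021 0.1422 0.075 ]
[0.5049 0.0898 0.075 ]
[0.5061 0.0633 0.075 ]
[0.5084 0.0094 0.075 ]
[ 0.5101 -0.0161  0.075 ]
[ 0.5119 -0.07    0.075 ]
[ 0.5131 -0.0969  0.075 ]
[ 0.5154 -0.1497  0.075 ]
```

Emit:
carry_out(
  deltas=[
    [255, 0.014, -0.03, 0, 0.6],
    [255, 0.028, -0.06, 0, 1.2],
    [255, 0.042, -0.09, 0, 1.8],
    [255, 0.056, -0.12, 0, 2.4],
    [255, 0.07, -0.15, 0, 3.0],
    [255, 0.084, -0.18, 0, 3.6],
    [255, 0.098, -0.21, 0, 4.2],
    [255, 0.108, -0.238, 0, 4.93],
  ],
)

```text
time: 0.97
tcp_pos: [0.3687, 0.2733, 0.1937]
tool_rot: [-0.025, 1.0, -0.0, 0.0]
force: [0.9, -0.4, 1.2]
width: -0.0003
```

Emit:
carry_out(
  deltas=[
    [255, 0.014, -0.03, 0, 0],
    [255, 0.028, -0.06, 0, 0],
    [255, 0.042, -0.09, 0, 0],
    [255, 0.056, -0.12, 0, 0],
    [255, 0.07, -0.15, 0, 0],
    [255, 0.084, -0.18, 0, 0],
    [255, 0.098, -0.21, 0, 0],
    [255, 0.108, -0.238, 0, 0],
  ],
)

```text
time: 1.63
tcp_pos: [0.477, 0.0351, 0.1937]
tool_rot: [-0.023, 1.0, -0.0, 0.001]
force: [0.2, 0.3, 0.6]
width: 0.0002
```

```bash
python3 - <<'E'
from h import *
s=ctrl.get_state();print({k:np.round(v,4).tolist() for k,v in s.items()})
c,_,_=cam("side");cv2.imwrite("pics/s1.png",c[:,:,::-1])
E
```

```text
{'time': 1.6333, 'joint_pos': [-0.0148, 0.1705, 1.6981, -0.0001, 1.2718, -1.6325], 'joint_velocities': [-0.7078, 0.1192, -0.1508, 0.008, 0.0386, -0.7032], 'joint_efforts': [3.0439, -37.1932, -23.4202, -0.1263, 0.1446, 0.6797], 'tcp_pos': [0.477, 0.0351, 0.1937], 'tool_rot': [-0.0235, 0.9997, -0.0001, 0.0006], 'force': [0.2146, 0.2808, 0.5637], 'ft_torque': [-0.003, -0.0001, -0.0372], 'width': 0.0002}
```

View pics/s1.png

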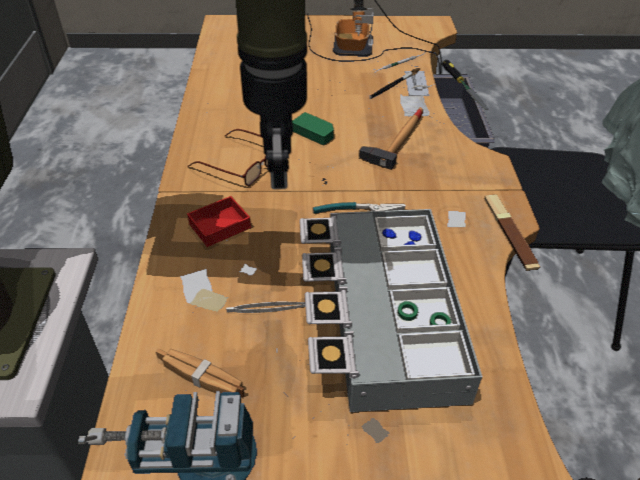

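The shut gripper hangs about 20 mm in front of marker 2, clear of everything. I lower it, approach the edge gently and read the force.

Emit:
carry_out(
  deltas=[
    [255, -0.004, 0, -0.02, 0],
    [255, -0.008, 0, -0.045, 0],
    [255, -0.008, 0, -0.07, 0],
    [255, -0.008, 0, -0.095, 0],
    [255, -0.008, 0, -0.115, 0],
    [255, -0.008, 0, -0.13, 0],
    [255, -0.008, 0, -0.131, 0],
    [255, -0.008, 0, -0.131, 0],
  ],
)

```text
time: 2.35
tcp_pos: [0.467, 0.0371, 0.0619]
tool_rot: [-0.024, 1.0, 0.0, -0.001]
force: [-0.4, 0.4, 0.2]
width: -0.0002
```

Emit:
carry_out(
  deltas=[
    [255, 0.006, 0, 0, 0],
    [255, 0.012, 0, 0, 0],
    [255, 0.016, 0, 0, 0],
    [255, 0.02, 0, 0, 0],
    [255, 0.022, 0, 0, 0],
    [255, 0.024, 0, 0, 0],
    [255, 0.026, 0, 0, 0],
    [255, 0.027, 0, 0, 0],
  ],
)

```text
time: 3.02
tcp_pos: [0.4951, 0.037, 0.0626]
tool_rot: [-0.024, 1.0, -0.0, 0.0]
force: [-0.2, -0.2, -0.2]
width: -0.0003
```

```bash
python3 - <<'E'
from h import *
c,_,_=cam("side");cv2.imwrite("pics/s2.png",cv2.resize(c[100:400,200:480],None,fx=2,fy=2)[:,:,::-1])
s=ctrl.get_state();print(s['tcp_pos'],s['force'])
E
```

```text
[0.49514528 0.03695433 0.06252133] [-0.77390642 -0.41272192  0.45911581]
```

View pics/s2.png

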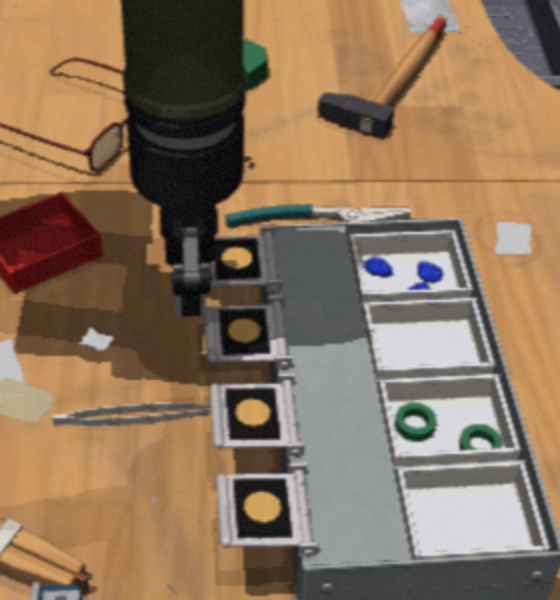

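Fingertip is just short of marker 2's free edge; I press on in 1 mm steps.

Emit:
carry_out(
  deltas=[
    [255, 0.001, 0, 0, 0],
    [255, 0.002, 0, 0, 0],
    [255, 0.003, 0, 0, 0],
    [255, 0.003, 0, 0, 0],
    [255, 0.004, 0, 0, 0],
    [255, 0.004, 0, 0, 0],
    [255, 0.004, 0, 0, 0],
    [255, 0.004, 0, 0, 0],
  ],
)

```text
time: 3.73
tcp_pos: [0.4987, 0.037, 0.0625]
tool_rot: [-0.024, 1.0, -0.0, -0.0]
force: [-0.0, -1.2, -0.2]
width: -0.0
```

Emit:
carry_out(
  deltas=[
    [255, 0.001, 0, 0, 0],
    [255, 0.002, 0, 0, 0],
    [255, 0.002, 0, 0, 0],
    [255, 0.003, 0, 0, 0],
    [255, 0.003, 0, 0, 0],
    [255, 0.003, 0, 0, 0],
    [255, 0.003, 0, 0, 0],
    [255, 0.003, 0, 0, 0],
  ],
)

```text
time: 4.4
tcp_pos: [0.5018, 0.037, 0.0625]
tool_rot: [-0.024, 1.0, 0.0, -0.0]
force: [-1.5, -0.6, 0.3]
width: 0.0002
```

```bash
python3 - <<'E'
from h import *
c,_,_=cam("side");cv2.imwrite("pics/s3.png",cv2.resize(c[180:380,260:400],None,fx=4,fy=3)[:,:,::-1])
s=ctrl.get_state();print(s['tcp_pos'],s['force'])
E
```

```text
[0.5017542  0.03697687 0.06249674] [ 0.58514457  0.32459908 -0.03873058]
```

View pics/s3.png

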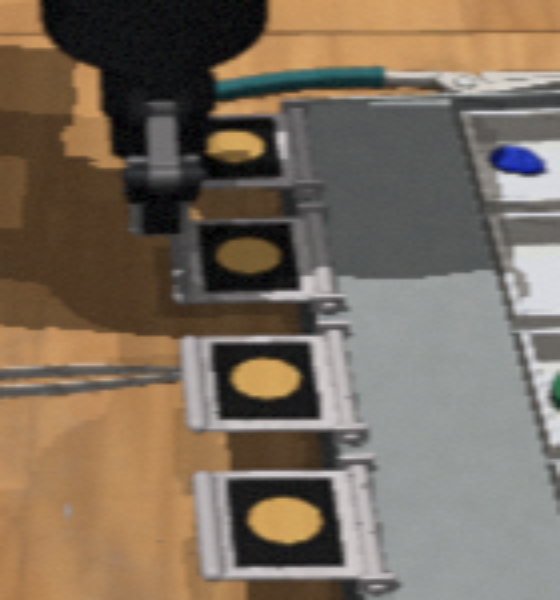

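```bash
python3 - <<'E'
from h import *
c,K,T=cam("side")
def pr(p):
    q=np.linalg.inv(T)@[*p,1];q=K@q[:3];q=q[:2]/q[2];return ((q-[260,180])*[4,3]).round(0)
for p in[(.4907,.022,.0625),(.5128,.022,.0625),(.5128,.022,.075),(.507,.0625,.0745),(.507,.0625,.0785),(.509,.0095,.0745),(.563,.0407,.0745)]: print(p,pr(p))
E
```

```text
(0.4907, 0.022, 0.0625) [126. 301.]
(0.5128, 0.022, 0.0625) [186. 300.]
(0.5128, 0.022, 0.075) [185. 283.]
(0.507, 0.0625, 0.0745) [170. 225.]
(0.507, 0.0625, 0.0785) [169. 220.]
(0.509, 0.0095, 0.0745) [175. 303.]
(0.563, 0.0407, 0.0745) [319. 255.]
```

```bash
python3 - <<'E'
from h import *
c,K,T=cam("side")
def pr(p):
    q=np.linalg.inv(T)@[*p,1];q=K@q[:3];return (q[:2]/q[2]).round(0)
print(pr((.477,.035,.1937)),pr((.5018,.037,.0625)))
cc=cv2.resize(c[200:300,280:360],None,fx=8,fy=6,interpolation=2).astype(float);cc=np.clip(255*(cc/255)**.45,0,255).astype('uint8')
cv2.imwrite("pics/s4.png",cc[:,:,::-1])
t,K,T=cam("top");print(pr((.5018,.037,.0625)))
cc=cv2.resize(t[180:300,330:430],None,fx=6,fy=5,interpolation=2).astype(float);cc=np.clip(255*(cc/255)**.45,0,255).astype('uint8')
cv2.imwrite("pics/t4.png",cc[:,:,::-1])
E
```

```text
[279. 208.] [299. 273.]
[381. 279.]
```

View pics/s4.png

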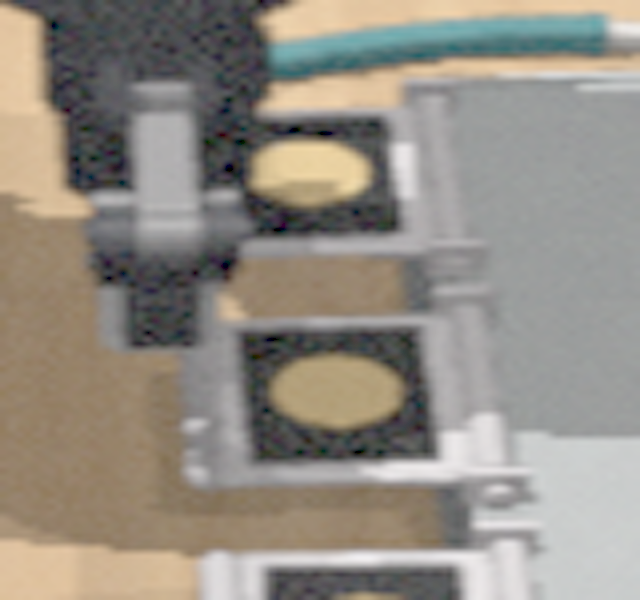

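View pics/t4.png

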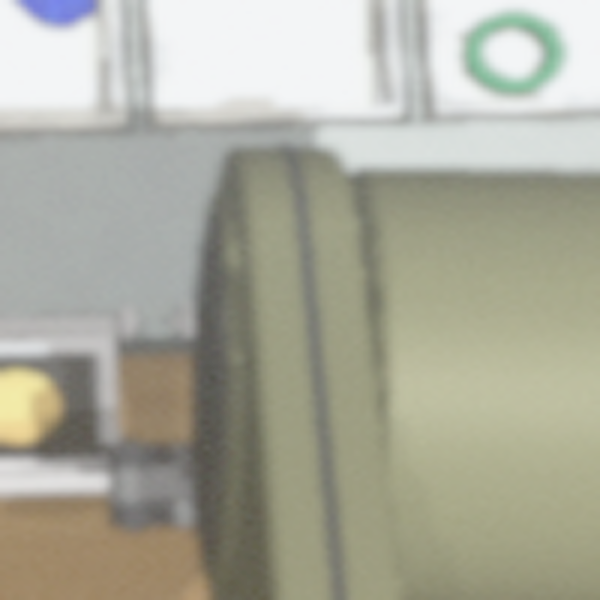

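```bash
python3 - <<'E'
from h import *
c,K,T=cam("side")
def pr(p):
    q=np.linalg.inv(T)@[*p,1];q=K@q[:3];return (q[:2]/q[2]).round(0)
for dz in(0,.01,.02,.03):print(dz,pr((.477,.035,.1937+dz)),pr((.5018,.037,.0625+dz)))
for dz in(0,.01,.02,.03):print(dz,pr((.477,.035+dz,.1937)),pr((.5018,.037+dz,.0625)))
print(pr((.5018,.037,.0625+.073)))
E
```

```text
0 [279. 208.] [299. 273.]
0.01 [279. 203.] [299. 268.]
0.02 [279. 197.] [299. 264.]
0.03 [279. 191.] [299. 259.]
0 [279. 208.] [299. 273.]
0.01 [280. 203.] [299. 268.]
0.02 [280. 199.] [299. 263.]
0.03 [280. 194.] [299. 258.]
[298. 238.]
```

```bash
python3 - <<'E'
import cv2,numpy as np
c=cv2.imread("pics/s1.png")
cc=cv2.resize(c[40:220,220:340],None,fx=5,fy=3.3,interpolation=2).astype(float);cc=np.clip(255*(cc/255)**.45,0,255).astype('uint8')
cv2.imwrite("pics/s5.png",cc)
E
```

```text
(no output)
```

View pics/s5.png

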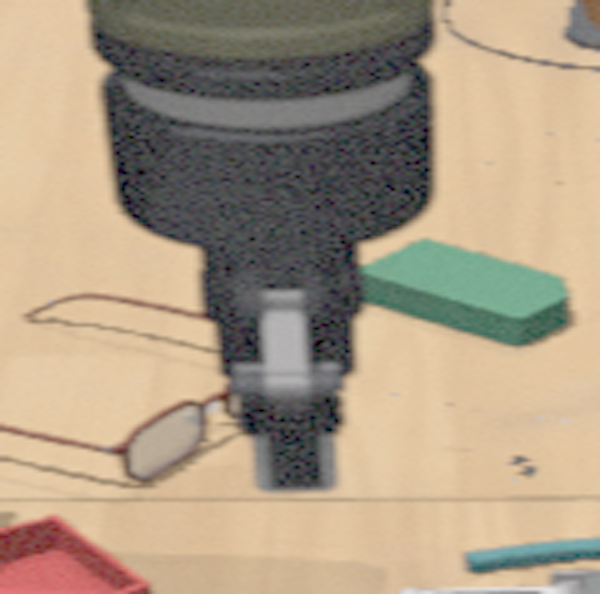

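```bash
python3 - <<'E'
from h import *
for n in("top","side"):
    c,K,T=cam(n)
    def pr(p):
        q=np.linalg.inv(T)@[*p,1];q=K@q[:3];return (q[:2]/q[2]).round(0)
    print(n,pr((.259,.512,.193)),pr((.259,.512,.213)))
c=cv2.imread("pics/side0.png")
cc=cv2.resize(c[0:60,110:210],None,fx=7,fy=7,interpolation=2).astype(float);cc=np.clip(255*(cc/255)**.45,0,255).astype('uint8')
cv2.imwrite("pics/s6.png",cc)
E
```

```text
top [ 49. 448.] [ 42. 452.]
side [172.  45.] [170.  35.]
```

View pics/s6.png

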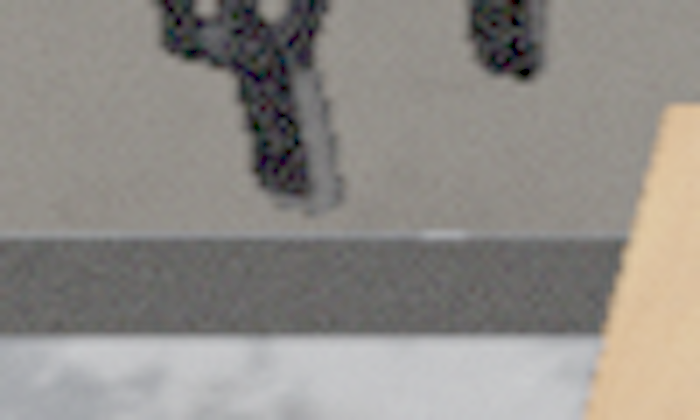

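```bash
python3 - <<'E'
from h import *
c=cv2.imread("pics/top0.png")
cc=cv2.resize(c[400:480,0:110],None,fx=7,fy=7,interpolation=2).astype(float);cc=np.clip(255*(cc/255)**.45,0,255).astype('uint8')
cv2.imwrite("pics/t6.png",cc)
for n in("top","side"):
    c,K,T=cam(n)
    for p in[(.259,.512,.193+.013),(.259+.019,.512+.038,.206),(.259-.019,.512-.038,.206)]:
      for dz in(0,.02,.035):
        q=np.linalg.inv(T)@[*p,1]+0;q=np.linalg.inv(T)@[p[0],p[1],p[2]+dz,1];q=K@q[:3];print(n,p,dz,(q[:2]/q[2]).round(0))
E
```

```text
top (0.259, 0.512, 0.20600000000000002) 0 [ 44. 451.]
top (0.259, 0.512, 0.20600000000000002) 0.02 [ 36. 455.]
top (0.259, 0.512, 0.20600000000000002) 0.035 [ 30. 459.]
top (0.278, 0.55, 0.206) 0 [ 18. 436.]
top (0.278, 0.55, 0.206) 0.02 [  9. 440.]
top (0.278, 0.55, 0.206) 0.035 [  2. 443.]
top (0.24000000000000002, 0.47400000000000003, 0.206) 0 [ 71. 466.]
top (0.24000000000000002, 0.47400000000000003, 0.206) 0.02 [ 64. 471.]
top (0.24000000000000002, 0.47400000000000003, 0.206) 0.035 [ 58. 474.]
side (0.259, 0.512, 0.20600000000000002) 0 [171.  39.]
side (0.259, 0.512, 0.20600000000000002) 0.02 [169.  29.]
side (0.259, 0.512, 0.20600000000000002) 0.035 [167.  21.]
side (0.278, 0.55, 0.206) 0 [183.  30.]
side (0.278, 0.55, 0.206) 0.02 [182.  20.]
side (0.278, 0.55, 0.206) 0.035 [181.  12.]
side (0.24000000000000002, 0.47400000000000003, 0.206) 0 [157.  48.]
side (0.24000000000000002, 0.47400000000000003, 0.206) 0.02 [155.  38.]
side (0.24000000000000002, 0.47400000000000003, 0.206) 0.035 [154.  30.]
```

View pics/t6.png

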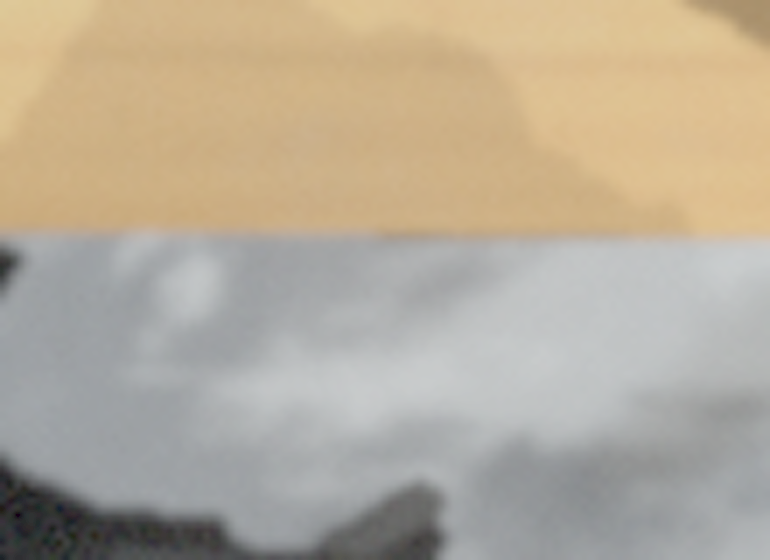

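Views disagree with the reported TCP: the fingertips appear about 35 mm higher than the state says, both at the start and now (row 257 instead of 273). That is consistent with no contact so far. I'll trust the pictures: back off, go down and look again.

Emit:
carry_out(
  deltas=[
    [255, -0.015, 0, 0, 0],
    [255, -0.03, 0, 0, 0],
    [255, -0.034, 0, 0, 0],
    [255, -0.034, 0, -0.01, 0],
    [255, -0.034, 0, -0.02, 0],
    [255, -0.034, 0, -0.027, 0],
    [255, -0.034, 0, -0.027, 0],
    [255, -0.034, 0, -0.027, 0],
  ],
)

```text
time: 5.52
tcp_pos: [0.4678, 0.037, 0.0352]
tool_rot: [-0.024, 1.0, 0.0, -0.0]
force: [-0.2, -0.4, -0.1]
width: -0.0
```

```bash
cat >> h.py <<'E'
def pr(K,T,p):
    q=np.linalg.inv(T)@[*p,1];q=K@q[:3];return q[:2]/q[2]
def look(name,box=(260,190,360,310),f=6,cn="side",g=.5):
    c,K,T=cam(cn);x0,y0,x1,y1=box
    cc=cv2.resize(c[y0:y1,x0:x1],None,fx=f,fy=f*.8,interpolation=2).astype(float);cc=np.clip(255*(cc/255)**g,0,255).astype('uint8')
    cv2.imwrite(f"pics/{name}.png",cc[:,:,::-1])
    s=ctrl.get_state();print(s['time'],s['tcp_pos'].round(4) if hasattr(s['tcp_pos'],'round') else s['tcp_pos'],np.round(s['force'],2))
    p=s['tcp_pos'];print("tip px",[((pr(K,T,np.add(p,[0,0,d]))-[x0,y0])*[f,f*.8]).round(0).tolist() for d in(0,.03)])
E
python3 -c "
from h import *
look('s7')"
```

```text
5.5667 [0.4682 0.037  0.0355] [ 0.34 -0.42  1.28]
tip px [[105.0, 455.0], [100.0, 392.0]]
```

View pics/s7.png

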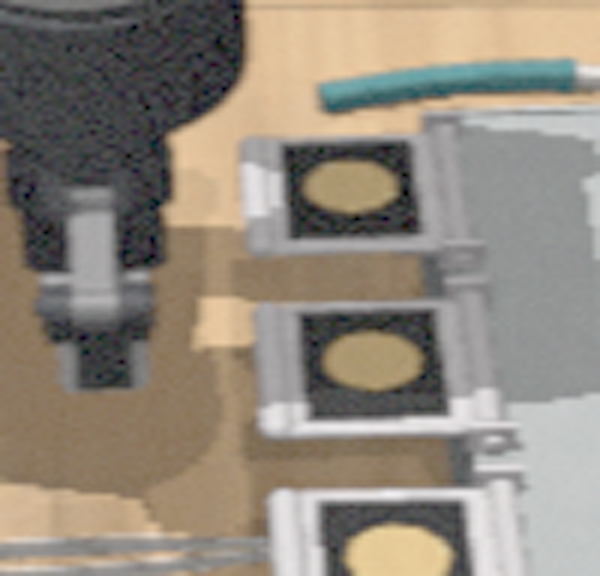

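Emit:
carry_out(
  deltas=[
    [255, 0, 0, -0.01, 0],
    [255, 0, 0, -0.02, 0],
    [255, 0.01, 0, -0.02, 0],
    [255, 0.016, 0, -0.02, 0],
    [255, 0.022, 0, -0.02, 0],
    [255, 0.025, 0, -0.02, 0],
    [255, 0.027, 0, -0.02, 0],
    [255, 0.028, 0, -0.02, 0],
  ],
)

```text
time: 6.23
tcp_pos: [0.4946, 0.0369, 0.0155]
tool_rot: [-0.024, 1.0, -0.0, -0.001]
force: [-4.2, 0.3, 2.4]
width: -0.0
```

Emit:
carry_out(
  deltas=[
    [255, 0.001, 0, 0, 0],
    [255, 0.001, 0, 0, 0],
    [255, 0.002, 0, 0, 0],
    [255, 0.002, 0, 0, 0],
    [255, 0.003, 0, 0, 0],
    [255, 0.003, 0, 0, 0],
    [255, 0.003, 0, 0, 0],
    [255, 0.003, 0, 0, 0],
  ],
)

```text
time: 6.9
tcp_pos: [0.4945, 0.0369, 0.0152]
tool_rot: [-0.024, 1.0, 0.0, -0.003]
force: [-8.3, -0.8, 5.3]
width: 0.0
```

```bash
python3 -c "
from h import *
look('s8')"
```

```text
6.95 [0.4945 0.0369 0.0152] [-7.75 -1.4   4.69]
tip px [[209.0, 496.0], [207.0, 434.0]]
```

View pics/s8.png

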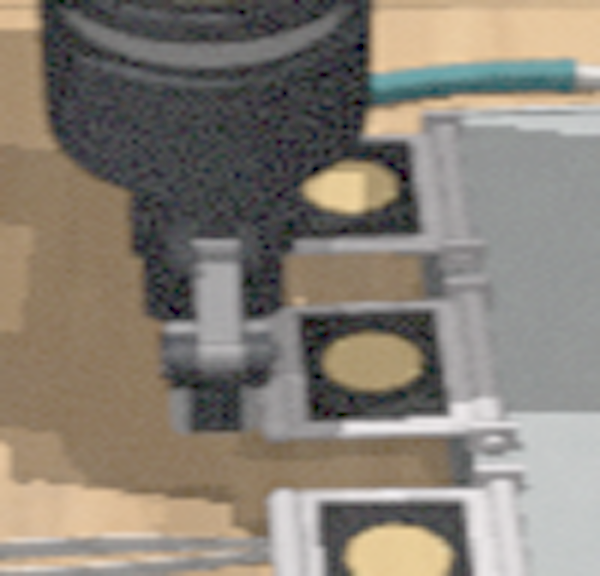

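Contact: 8 N back on the finger. Now I lift while pressing so friction carries the edge up.

Emit:
carry_out(
  deltas=[
    [255, 0.001, 0, 0.003, 0],
    [255, 0.002, 0, 0.006, 0],
    [255, 0.002, 0, 0.009, 0],
    [255, 0.003, 0, 0.012, 0],
    [255, 0.003, 0, 0.014, 0],
    [255, 0.004, 0, 0.016, 0],
    [255, 0.004, 0, 0.018, 0],
    [255, 0.004, 0, 0.018, 0],
  ],
)

```text
time: 7.62
tcp_pos: [0.4969, 0.037, 0.0327]
tool_rot: [-0.024, 1.0, 0.0, -0.005]
force: [-9.2, 0.5, 3.3]
width: 0.0001
```

```bash
python3 -c "
from h import *
look('s9')"
```

```text
7.6667 [0.4969 0.037  0.0327] [-8.66  0.13  3.18]
tip px [[217.0, 460.0], [215.0, 397.0]]
```

View pics/s9.png

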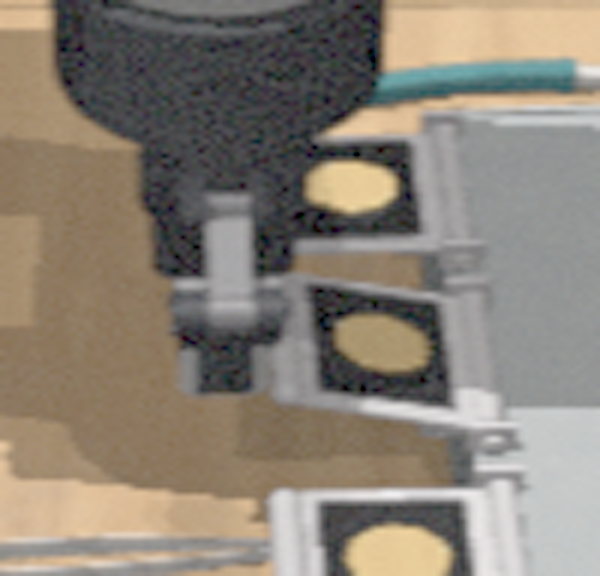

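Marker 2 lifts with the finger (about 0.3 rad). I continue along the arc.

Emit:
carry_out(
  deltas=[
    [255, 0.002, 0, 0.005, 0],
    [255, 0.004, 0, 0.009, 0],
    [255, 0.006, 0, 0.013, 0],
    [255, 0.009, 0, 0.017, 0],
    [255, 0.012, 0, 0.02, 0],
    [255, 0.015, 0, 0.023, 0],
    [255, 0.018, 0, 0.026, 0],
    [255, 0.019, 0, 0.026, 0],
  ],
)

```text
time: 8.33
tcp_pos: [0.5234, 0.037, 0.0605]
tool_rot: [-0.024, 1.0, -0.0, 0.002]
force: [-1.8, -0.1, 1.0]
width: -0.0001
```

```bash
python3 -c "
from h import *
look('s10')"
```

```text
8.3833 [0.5236 0.0369 0.0602] [-0.18  0.1  -0.29]
tip px [[321.0, 401.0], [321.0, 335.0]]
```

View pics/s10.png

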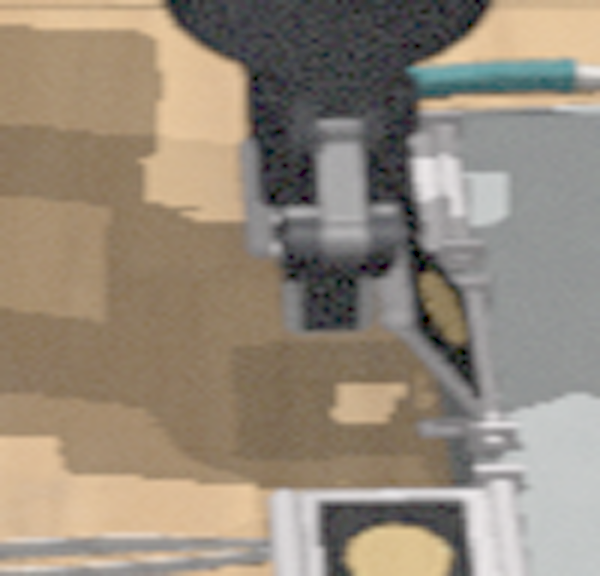

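About 0.9 rad now, and markers 1 and 3 haven't moved. Next I push through upright.

Emit:
carry_out(
  deltas=[
    [255, 0.004, 0, 0.004, 0],
    [255, 0.008, 0, 0.008, 0],
    [255, 0.012, 0.001, 0.012, 0],
    [255, 0.016, 0.001, 0.015, 0],
    [255, 0.02, 0.001, 0.018, 0],
    [255, 0.024, 0.001, 0.02, 0],
    [255, 0.028, 0.001, 0.022, 0],
    [255, 0.03, 0.001, 0.022, 0],
  ],
)

```text
time: 9.05
tcp_pos: [0.553, 0.038, 0.082]
tool_rot: [-0.024, 1.0, 0.0, 0.001]
force: [-1.4, -0.7, -0.1]
width: 0.0001
```

```bash
python3 -c "
from h import *
look('s11')"
```

```text
9.1 [0.5532 0.0379 0.0818] [0.84 0.21 0.11]
tip px [[440.0, 351.0], [443.0, 283.0]]
```

View pics/s11.png

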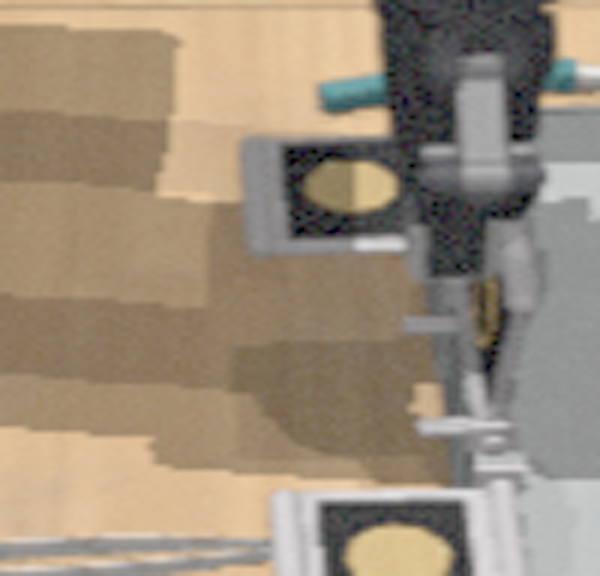

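Just past upright. I keep pushing over and then down.

Emit:
carry_out(
  deltas=[
    [255, 0.006, 0, 0, 0],
    [255, 0.011, 0, 0, 0],
    [255, 0.016, 0.001, -0.001, 0],
    [255, 0.021, 0.001, -0.003, 0],
    [255, 0.026, 0.001, -0.005, 0],
    [255, 0.031, 0.001, -0.008, 0],
    [255, 0.035, 0.002, -0.011, 0],
    [255, 0.036, 0.002, -0.012, 0],
  ],
)

```text
time: 9.77
tcp_pos: [0.5888, 0.04, 0.0689]
tool_rot: [-0.024, 1.0, -0.0, 0.0]
force: [0.4, -0.3, 0.3]
width: -0.0001
```

```bash
python3 -c "
from h import *
look('s12')"
```

```text
9.8167 [0.5886 0.04   0.0689] [ 0.36 -0.26  0.11]
tip px [[579.0, 373.0], [585.0, 306.0]]
```

View pics/s12.png

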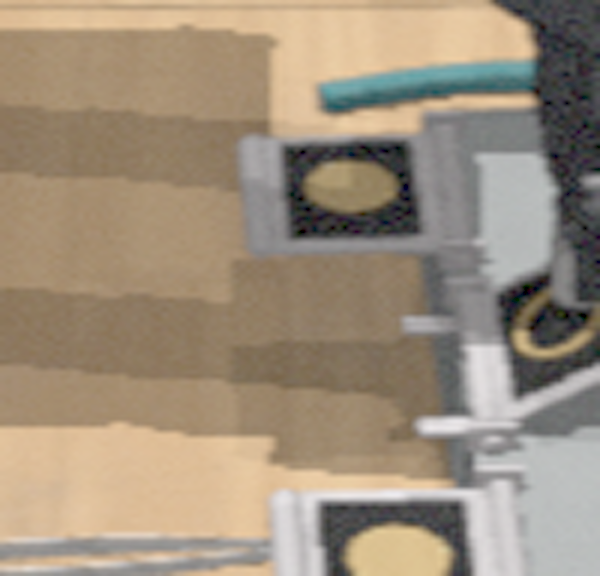

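Ring side is now facing up. Pressing it down.

Emit:
carry_out(
  deltas=[
    [255, 0, 0, -0.005, 0],
    [255, 0, 0, -0.01, 0],
    [255, 0, 0, -0.014, 0],
    [255, 0, 0, -0.018, 0],
    [255, 0, 0, -0.02, 0],
    [255, 0, 0, -0.022, 0],
    [255, 0, 0, -0.024, 0],
    [255, 0, 0, -0.025, 0],
  ],
)

```text
time: 10.48
tcp_pos: [0.5878, 0.04, 0.0443]
tool_rot: [-0.024, 1.0, -0.0, 0.0]
force: [0.5, 0.0, 1.1]
width: 0.0001
```

Emit:
carry_out(
  deltas=[
    [255, 0, 0, -0.001, 0],
    [255, 0, 0, -0.002, 0],
    [255, 0, 0, -0.003, 0],
    [255, 0, 0, -0.004, 0],
    [255, 0, 0, -0.005, 0],
    [255, 0, 0, -0.005, 0],
    [255, 0, 0, -0.005, 0],
    [255, 0, 0, -0.005, 0],
  ],
)

```text
time: 11.15
tcp_pos: [0.5879, 0.04, 0.0396]
tool_rot: [-0.024, 1.0, -0.0, 0.0]
force: [1.0, -0.3, 1.2]
width: 0.0002
```

```bash
python3 -c "
from h import *
look('s13',(310,190,410,310))"
```

```text
11.2 [0.5879 0.04   0.0395] [0.95 0.61 0.83]
tip px [[270.0, 436.0], [276.0, 372.0]]
```

View pics/s13.png

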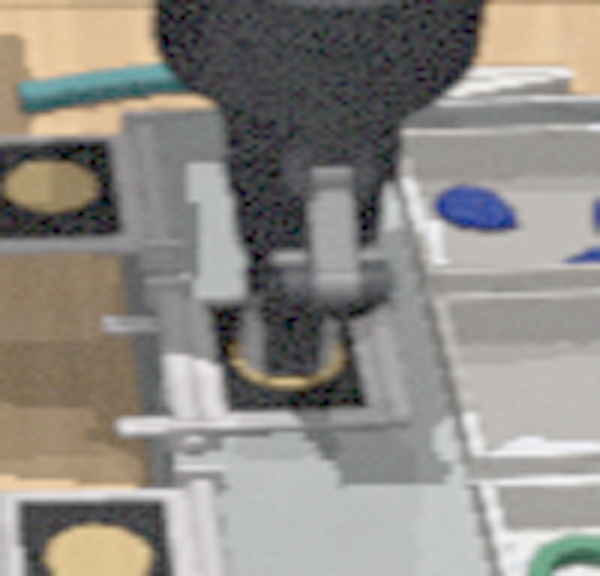

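Emit:
carry_out(
  deltas=[
    [255, 0.001, 0, -0.001, 0],
    [255, 0.002, 0, -0.002, 0],
    [255, 0.003, 0, -0.003, 0],
    [255, 0.003, 0, -0.004, 0],
    [255, 0.003, 0, -0.005, 0],
    [255, 0.003, 0, -0.005, 0],
    [255, 0.003, 0, -0.005, 0],
    [255, 0.003, 0, -0.005, 0],
  ],
)

```text
time: 11.87
tcp_pos: [0.588, 0.04, 0.0389]
tool_rot: [-0.024, 1.0, -0.0, -0.001]
force: [-12.8, -0.7, 33.9]
width: -0.0001
```

34 N down, so marker 2 is seated on the ledge. That also gives the z offset: reported 0.039 corresponds to about 0.078 true. Lifting off and moving to the front of marker 4.

Emit:
carry_out(
  deltas=[
    [255, -0.002, 0, 0.01, 0],
    [255, -0.003, 0, 0.035, 0],
    [255, -0.003, 0, 0.065, 0],
    [255, -0.003, 0, 0.09, 0],
    [255, -0.015, 0, 0.1, 0],
    [255, -0.04, -0.02, 0.1, 0],
    [255, -0.065, -0.045, 0.1, 0],
    [255, -0.08, -0.065, 0.1, 0],
  ],
)

```text
time: 12.53
tcp_pos: [0.506, -0.0252, 0.1335]
tool_rot: [-0.024, 1.0, 0.0, -0.002]
force: [-0.1, 0.2, -1.0]
width: 0.0003
```

```bash
python3 -c "
from h import *
look('s14',(270,190,400,400),4.5)"
```

```text
12.5833 [ 0.503  -0.0283  0.1332] [-3.41 -2.48  0.11]
tip px [[131.0, 298.0], [130.0, 242.0]]
```

View pics/s14.png

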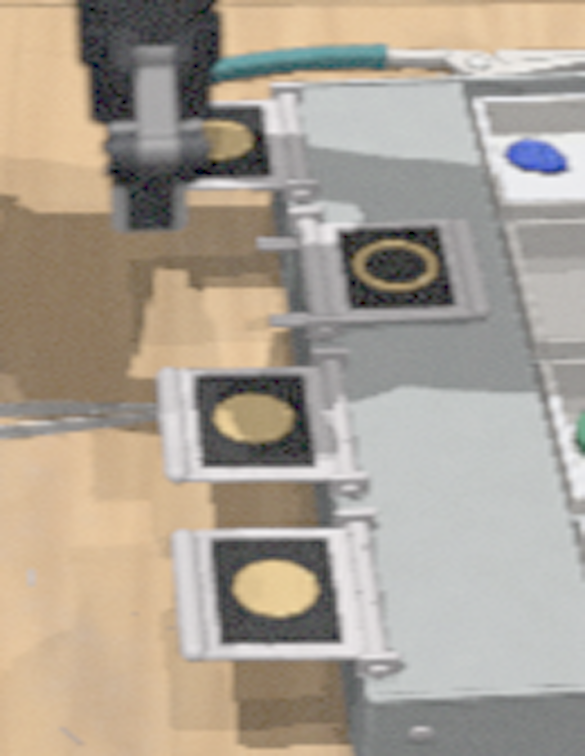

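Marker 2 lies flat with its ring up. Now the same moves for marker 4.

Emit:
carry_out(
  deltas=[
    [255, -0.015, -0.02, 0, 0],
    [255, -0.025, -0.045, 0, 0],
    [255, -0.032, -0.07, 0, 0],
    [255, -0.032, -0.09, 0, 0],
    [255, -0.032, -0.094, -0.015, 0],
    [255, -0.032, -0.094, -0.045, 0],
    [255, -0.032, -0.094, -0.075, 0],
    [255, -0.032, -0.094, -0.09, 0],
  ],
)

```text
time: 13.25
tcp_pos: [0.4752, -0.1181, 0.0413]
tool_rot: [-0.023, 1.0, 0.001, -0.003]
force: [-1.1, 0.8, -0.6]
width: 0.0001
```

Emit:
carry_out(
  deltas=[
    [255, 0, 0, -0.012, 0],
    [255, 0, 0, -0.024, 0],
    [255, 0, 0, -0.028, 0],
    [255, 0.006, 0, -0.028, 0],
    [255, 0.012, 0, -0.028, 0],
    [255, 0.017, 0, -0.028, 0],
    [255, 0.02, 0, -0.028, 0],
    [255, 0.022, 0, -0.028, 0],
  ],
)

```text
time: 13.92
tcp_pos: [0.5025, -0.1193, 0.0173]
tool_rot: [-0.024, 1.0, -0.0, 0.001]
force: [-0.5, -0.2, 0.9]
width: -0.0002
```

```bash
python3 -c "
from h import *
look('s15',(270,240,390,390),5)"
```

```text
13.9667 [ 0.5021 -0.1192  0.0171] [0.53 0.57 0.13]
tip px [[148.0, 555.0], [146.0, 505.0]]
```

View pics/s15.png

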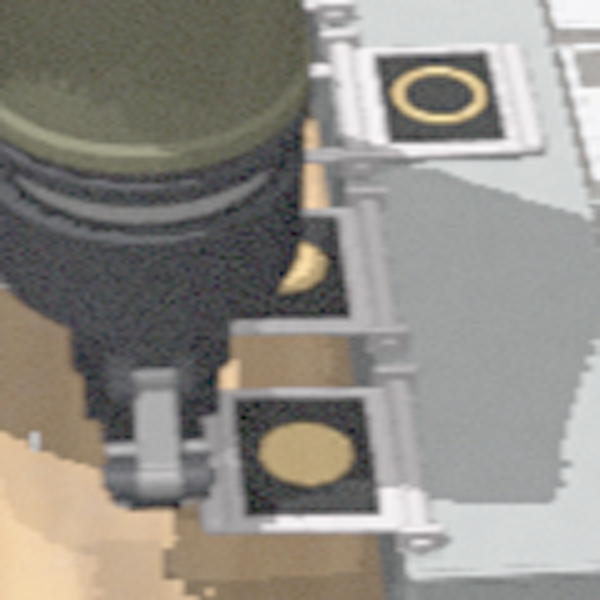

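At the edge of marker 4. Press and lift.

Emit:
carry_out(
  deltas=[
    [255, 0.001, -0.001, 0, 0],
    [255, 0.002, -0.002, 0, 0],
    [255, 0.003, -0.002, 0, 0],
    [255, 0.004, -0.002, 0, 0],
    [255, 0.004, -0.002, 0, 0],
    [255, 0.004, -0.002, 0, 0],
    [255, 0.004, -0.002, 0, 0],
    [255, 0.004, -0.002, 0, 0],
  ],
)

```text
time: 14.63
tcp_pos: [0.5023, -0.1207, 0.0159]
tool_rot: [-0.024, 1.0, 0.0, -0.002]
force: [-5.2, -1.1, 1.9]
width: -0.0001
```

Emit:
carry_out(
  deltas=[
    [255, 0.001, 0, 0.003, 0],
    [255, 0.002, 0, 0.006, 0],
    [255, 0.002, 0, 0.009, 0],
    [255, 0.003, 0, 0.012, 0],
    [255, 0.003, 0, 0.014, 0],
    [255, 0.004, 0, 0.016, 0],
    [255, 0.004, 0, 0.018, 0],
    [255, 0.004, 0, 0.018, 0],
  ],
)

```text
time: 15.3
tcp_pos: [0.5062, -0.1206, 0.0344]
tool_rot: [-0.024, 1.0, 0.0, -0.002]
force: [-7.3, -1.1, 1.9]
width: 0.0002
```

```bash
python3 -c "
from h import *
look('s16',(270,240,390,390),5)"
```

```text
15.35 [ 0.5062 -0.1206  0.0343] [-7.13 -0.81  2.71]
tip px [[162.0, 530.0], [161.0, 479.0]]
```

View pics/s16.png

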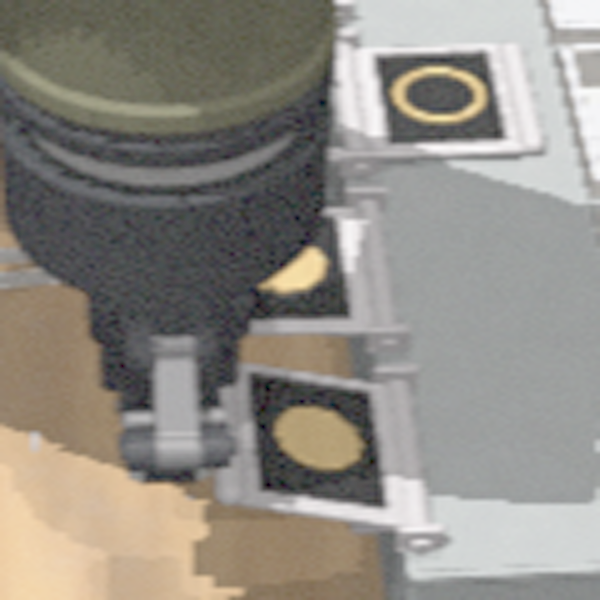

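It's lifting like the first one. I continue along the arc.

Emit:
carry_out(
  deltas=[
    [255, 0.002, 0, 0.005, 0],
    [255, 0.004, 0, 0.009, 0],
    [255, 0.006, 0, 0.013, 0],
    [255, 0.009, 0, 0.017, 0],
    [255, 0.012, 0, 0.02, 0],
    [255, 0.015, 0, 0.023, 0],
    [255, 0.018, 0, 0.026, 0],
    [255, 0.019, 0, 0.026, 0],
  ],
)

```text
time: 16.02
tcp_pos: [0.5303, -0.1217, 0.0615]
tool_rot: [-0.024, 1.0, -0.001, 0.002]
force: [-0.5, -0.4, 0.8]
width: 0.0001
```

```bash
python3 -c "
from h import *
look('s17',(270,240,390,390),5)"
```

```text
16.0667 [ 0.53   -0.1216  0.0612] [-0.22 -0.11 -0.3 ]
tip px [[251.0, 486.0], [252.0, 432.0]]
```

View pics/s17.png

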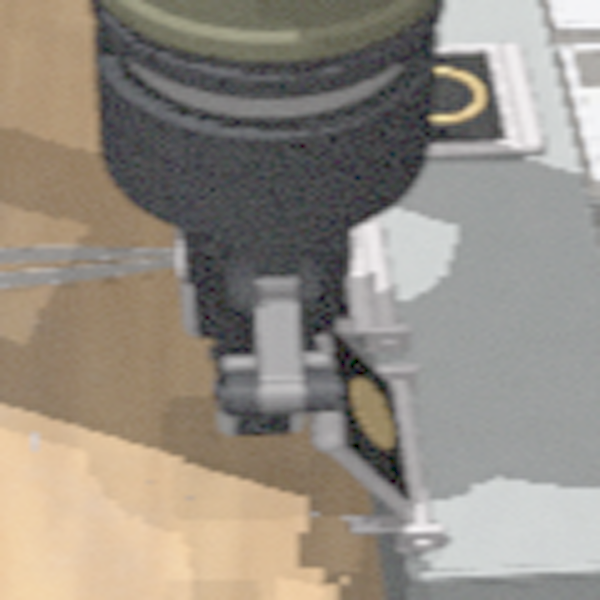

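Emit:
carry_out(
  deltas=[
    [255, 0.004, 0, 0.004, 0],
    [255, 0.008, 0, 0.008, 0],
    [255, 0.012, 0.001, 0.012, 0],
    [255, 0.016, 0.001, 0.015, 0],
    [255, 0.02, 0.001, 0.018, 0],
    [255, 0.024, 0.001, 0.02, 0],
    [255, 0.029, 0.001, 0.022, 0],
    [255, 0.032, 0.001, 0.022, 0],
  ],
)

```text
time: 16.73
tcp_pos: [0.561, -0.1201, 0.083]
tool_rot: [-0.024, 1.0, -0.0, 0.001]
force: [-1.9, -0.6, -0.9]
width: 0.0
```

```bash
python3 -c "
from h import *
look('s18',(270,240,390,390),5)"
```

```text
16.7833 [ 0.5615 -0.1202  0.0829] [1.27 0.16 0.9 ]
tip px [[373.0, 442.0], [377.0, 386.0]]
```

View pics/s18.png

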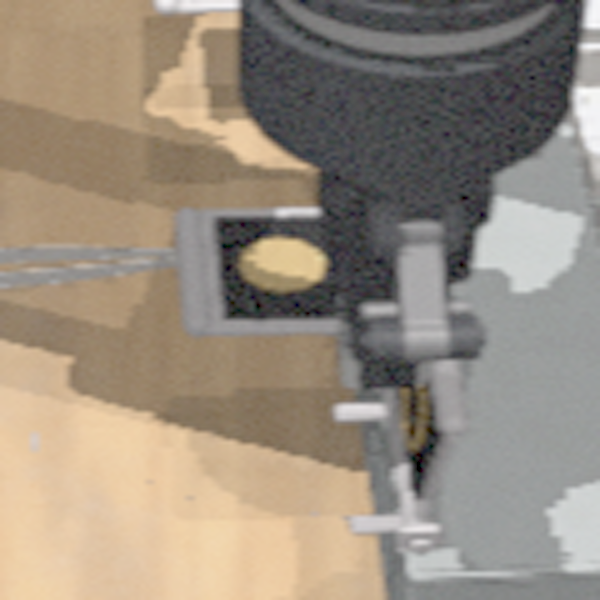

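Past upright, ring side toward the finger. Pushing over.

Emit:
carry_out(
  deltas=[
    [255, 0.006, 0, 0, 0],
    [255, 0.011, 0, 0, 0],
    [255, 0.016, 0.001, -0.001, 0],
    [255, 0.021, 0.001, -0.003, 0],
    [255, 0.026, 0.001, -0.005, 0],
    [255, 0.031, 0.001, -0.008, 0],
    [255, 0.035, 0.002, -0.011, 0],
    [255, 0.036, 0.002, -0.012, 0],
  ],
)

```text
time: 17.45
tcp_pos: [0.5968, -0.118, 0.0699]
tool_rot: [-0.024, 1.0, 0.0, 0.0]
force: [-0.8, 0.4, -0.0]
width: -0.0001
```

Emit:
carry_out(
  deltas=[
    [255, 0, 0, -0.005, 0],
    [255, 0, 0, -0.01, 0],
    [255, 0, 0, -0.014, 0],
    [255, 0, 0, -0.018, 0],
    [255, 0, 0, -0.021, 0],
    [255, 0, 0, -0.024, 0],
    [255, 0, 0, -0.027, 0],
    [255, 0, 0, -0.029, 0],
  ],
)

```text
time: 18.12
tcp_pos: [0.5958, -0.1181, 0.0412]
tool_rot: [-0.024, 1.0, 0.0, 0.0]
force: [0.3, -1.3, 1.2]
width: -0.0003
```

Emit:
carry_out(
  deltas=[
    [255, 0, 0, -0.001, 0],
    [255, 0, 0, -0.002, 0],
    [255, 0, 0, -0.003, 0],
    [255, 0, 0, -0.004, 0],
    [255, 0, 0, -0.004, 0],
    [255, 0, 0, -0.005, 0],
    [255, 0, 0, -0.005, 0],
    [255, 0, 0, -0.005, 0],
  ],
)

```text
time: 18.78
tcp_pos: [0.596, -0.1181, 0.0393]
tool_rot: [-0.024, 1.0, -0.0, 0.001]
force: [-3.4, 1.5, 15.9]
width: -0.0
```

Seated (16 N at the same height as marker 2). Lift and back away, then check.

Emit:
carry_out(
  deltas=[
    [255, 0, 0, 0.005, 0],
    [255, 0, 0, 0.025, 0],
    [255, 0, 0, 0.055, 0],
    [255, 0, 0, 0.085, 0],
    [255, -0.01, 0, 0.11, 0],
    [255, -0.035, 0, 0.13, 0],
    [255, -0.07, 0, 0.15, 0],
    [255, -0.1, 0, 0.16, 0],
  ],
)

```text
time: 19.45
tcp_pos: [0.4955, -0.1183, 0.1987]
tool_rot: [-0.024, 1.0, -0.001, 0.001]
force: [0.1, -0.4, 0.4]
width: 0.0002
```

Emit:
carry_out(
  deltas=[
    [255, -0.02, 0.02, 0, 0],
    [255, -0.035, 0.055, 0, 0],
    [255, -0.045, 0.09, 0, 0],
    [255, -0.05, 0.125, 0, 0],
    [255, -0.055, 0.16, 0, 0],
    [255, -0.06, 0.195, 0, 0],
    [255, -0.06, 0.23, 0, 0],
    [255, -0.06, 0.26, 0, 0],
  ],
)

```text
time: 20.12
tcp_pos: [0.4349, 0.1439, 0.1967]
tool_rot: [-0.024, 1.0, 0.0, 0.0]
force: [0.4, -0.4, -0.4]
width: 0.0003
```

Emit:
carry_out(
  deltas=[
    [255, 0, 0.03, 0, 0],
    [255, 0, 0.06, 0, 0],
    [255, 0, 0.09, 0, 0],
    [255, 0, 0.12, 0, 0],
    [255, 0, 0.14, 0, 0],
    [255, 0, 0.14, 0, 0],
    [255, 0, 0.14, 0, 0],
    [255, 0, 0.14, 0, 0],
  ],
)

```text
time: 20.78
tcp_pos: [0.4353, 0.2812, 0.1962]
tool_rot: [-0.024, 1.0, -0.001, -0.0]
force: [0.1, -0.0, 0.7]
width: 0.0002
```

```bash
python3 -c "
from h import *
look('s19',(220,180,490,420),2.8,g=.8)
look('t19',(240,130,510,350),2.8,'top',g=.8)"
```

```text
20.8333 [0.4354 0.2809 0.1963] [0.4  0.47 0.17]
tip px [[106.0, -160.0], [103.0, -196.0]]
20.8833 [0.4355 0.2808 0.1964] [ 0.03 -0.87 -0.06]
tip px [[-57.0, 427.0], [-69.0, 428.0]]
```

View pics/s19.png

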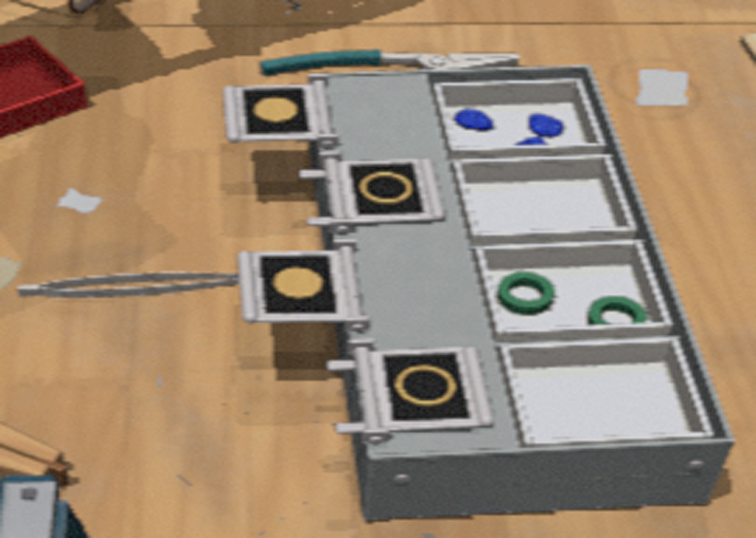

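View pics/t19.png

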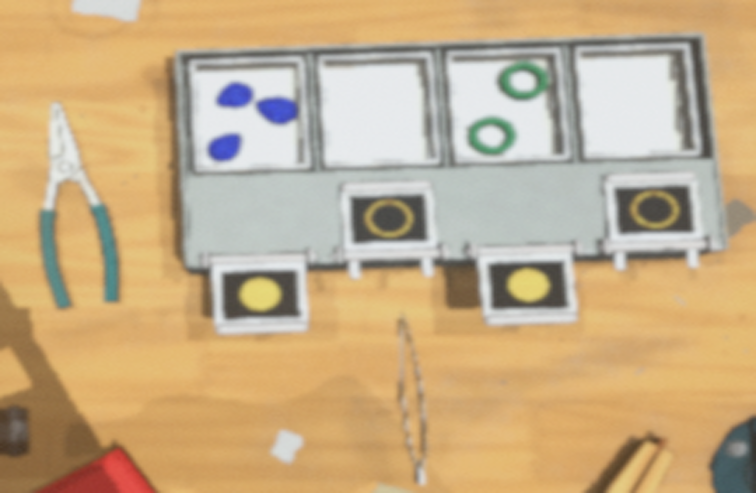

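Both views agree: rings up on 2 and 4, discs out front on 1 and 3. As a last check I measure how flat the flipped plates lie by triangulating the rings.

```bash
python3 - <<'E'
from h import *
t,Kt,Tt=cam("top");s,Ks,Ts=cam("side")
def rc(img,box):
    x0,y0,x1,y1=box;h=cv2.cvtColor(img[y0:y1,x0:x1],cv2.COLOR_RGB2HSV)
    m=cv2.inRange(h,(13,90,70),(35,255,255));(n,_,st,c)=cv2.connectedComponentsWithStats(m)
    k=cv2.findNonZero(m);e=cv2.fitEllipse(cv2.convexHull(k));return np.array(e[0])+[x0,y0],len(k)
a=[rc(t,(365,196,393,220)),rc(t,(461,192,488,217))]
b=[rc(s,(345,253,371,275)),rc(s,(358,336,386,366))]
for (u,n1),(v,n2) in zip(a,b):
    p,e=tri([ray(Kt,Tt,*u),ray(Ks,Ts,*v)]);print(u.round(1),n1,v.round(1),n2,p.round(4),np.round(e,4))
E
```

```text
Traceback (most recent call last):
cv2.error: OpenCV(4.12.0) /io/opencv/modules/imgproc/src/shapedescr.cpp:361: error: (-201:Incorrect size of input array) There should be at least 5 points to fit the ellipse in function 'fitEllipseNoDirect'
```

```bash
python3 - <<'E'
from h import *
t,Kt,Tt=cam("top");s,Ks,Ts=cam("side")
def rc(img,c,w,hh):
    x0,y0=c[0]-w,c[1]-hh;h=cv2.cvtColor(img[y0:c[1]+hh,x0:c[0]+w],cv2.COLOR_RGB2HSV)
    m=cv2.inRange(h,(13,80,60),(35,255,255));k=cv2.findNonZero(m);e=cv2.fitEllipse(cv2.convexHull(k));return np.array(e[0])+[x0,y0],len(k)
a=[rc(t,(379,227),12,10),rc(t,(474,224),12,10)]
b=[rc(s,(357,263),12,9),rc(s,(372,352),13,11)]
for (u,n1),(v,n2) in zip(a,b):
    p,e=tri([ray(Kt,Tt,*u),ray(Ks,Ts,*v)]);print(u.round(1),n1,v.round(1),n2,p.round(4),np.round(e,4))
E
```

```text
[378.5 227.1] 165 [357.5 263.3] 124 [0.5893 0.0417 0.0768] [0.0006 0.0006]
[473.4 223.1] 176 [371.5 351.6] 162 [ 0.597  -0.1181  0.0764] [0.0004 0.0004]
```

Ring centres are at z = 76.8 and 76.4 mm, against about 77 mm when flat (3.0 rad would be about 4 mm higher). Handing in.

```bash
python3 -c "
from plant import ctrl
print(ctrl.finish_job())"
```

```text
the job is handed in; nothing more can be done
None
```

I flipped markers 2 and 4, the ones in front of the two empty dishes, and handed the job in at about 21 s. I used only the outside of the shut fingers: lifted each free edge by pressing and friction, pushed it past upright, then pressed it down on the ledge.

**Last checks:**
- **Flipped markers:** Both camera views show markers 2 and 4 ring side up. Their ring centres measured 76.8 and 76.4 mm above the bench, against about 77 mm expected when flat.
- **Markers left alone:** Markers 1 and 3 still lie out to the front, disc side up.
- **Everything else:** By eye in both views, the dishes, beads, wax rings, tweezers and pliers look where they started; I did not measure them. The arm is clear of everything.

**What disagreed:** The reported fingertip height was about 35–39 mm lower than the cameras and later contact showed. My first approach at marker 2 therefore passed above its edge without touching it. I corrected for this from the pictures.

**Forces:** Pressing marker 2 flat reached 34 N, applied with the fingertips. Pressing marker 4 flat took 16 N.

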